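# Pack the standards, then hold the spectrometer's beam shutter half open

## Task

Get the spectrometer check ready: pack the loose rectangular metal standard and the loose lidded glass jar upright into the shallow metal cassette beside the metal standard already there, all three standing on its floor, setting them down rather than dropping them. Then slide the sprung shutter on the beam port module open against its spring to half travel and finish while still holding it there with the fingers (let go and it springs shut). Leave the other things on the bench where they are.

Things in the scene. Friction and masses are not known exactly. Their poses are not given: they have to be found in the camera images.
- cassette: shallow open aluminium box, fixed to the bench; outside 60 (its x) x 126 (its y) x 25 mm high, walls and floor 5 mm thick, so inside 50 x 116 mm and 20 mm deep. Origin: centre of its underside; inner floor 5 mm above it. The three standards fit in a row along its y with about 8 mm to spare in all; there is no room for fingers between them, only beyond its long sides (x), above the rim.
- spacer: steel block standard, 44 (its x) x 38 (its y) x 58 mm tall, about 0.2 kg, loose, already standing in the cassette near its -y end with the same axes as the cassette. Origin: centre of its underside. It stays in the cassette.
- block: loose aluminium rectangular standard with a dark round window in its two end faces, 44 (its x) x 30 (its y) x 66 mm tall, about 0.18 kg, standing on the bench. Origin: centre of its underside. It fits the cassette with its x along the cassette's x (either way round); grip it across its x (44 mm) so that the fingers stay clear of the neighbours.
- jar: loose round clear-glass jar with a flat steel lid and white band, 40 mm diameter, 64 mm tall, about 0.13 kg, standing on the bench. Origin: centre of its underside.
- port: beam port module, fixed to the bench: white box with a steel deck, 110 (its x) x 190 (its y) x 70 mm tall. Origin: centre of its underside. The shutter lies on the deck between two dark rails (8 mm high, 60 mm apart inside) and slides along the module's +y. Three dark marks on the deck beside the -x rail show the tab's place when shut, half open (the long mark) and fully open: 35 mm to -y, 5 mm to -y and 25 mm to +y of the module's centre.
- shutter (a joint): travel of the shutter in m: 0 shut, 0.06 fully open, half travel 0.03; grows as it slides to the module's +y. A spring pushes it shut: about 3 N at 0, 7.5 N at half, 12 N fully open. It starts shut and springs shut when let go.
- tab (a point): centre of the top face of the shutter's upright black tab, 117 mm above the bench; the tab is 26 (module x) x 12 (module y) mm and stands 42 mm above the thin aluminium shutter plate, whose top is 75 mm above the bench. It can be gripped from above across its 12 mm, or pushed.
- bottle: bystander: amber bottle with white cap, 48 mm diameter, 115 mm tall; origin: centre of its underside. Leave it alone.
- beaker: bystander: open glass beaker, 72 mm diameter, 90 mm tall; origin: centre of its underside. Leave it alone.
- driver: bystander: screwdriver with grey handle lying on the bench, 180 mm long along its x. Leave it alone.
- collar: bystander: steel ring, 48 mm diameter, 14 mm tall; origin: centre of its underside. Leave it alone.
- disc: bystander: steel disc, 60 mm diameter, 12 mm tall; origin: centre of its underside. Leave it alone.
- dish: bystander: white ceramic dish, 90 mm diameter, 18 mm tall; origin: centre of its underside. Leave it alone.
- vial: bystander: small jar with black cap, 28 mm diameter, 55 mm tall; origin: centre of its underside. Leave it alone.
Mind the look-alikes: they are no part of the job. Leave any orange look-alike of the block alone.

How it is judged:
On the way, in this order (a step that is already met when the one before it is completed fails the run):
1. all three standards stand upright on the cassette floor, released (x of block in the frame of cassette between -0.012 and 0.012 m and y of block in the frame of cassette between -0.055 and 0.055 m and z of each of block, jar, spacer in the frame of cassette below 0.009 m and angle between each of block, jar, spacer's own z axis and vertical below 0.1 rad and linear speed of each of block, jar, spacer below 0.02 m/s and contact force between each of block, jar, spacer and the fingers below 0.1 N and x of jar in the frame of cassette between -0.012 and 0.012 m and y of jar in the frame of cassette between -0.055 and 0.055 m and x of spacer in the frame of cassette between -0.012 and 0.012 m and y of spacer in the frame of cassette between -0.055 and 0.055 m), for 0.2 s.
2. the shutter is held still near half travel by the fingers (value of joint shutter between 0.024 and 0.036 m and velocity of joint shutter between -0.01 and 0.01 m/s and contact force between shutter and the fingers above 2.5 N and contact force between shutter and block below 0.3 N and contact force between shutter and jar below 0.3 N and contact force between shutter and spacer below 0.3 N and contact force between shutter and bottle below 0.3 N and contact force between shutter and beaker below 0.3 N and contact force between shutter and driver below 0.3 N and contact force between shutter and collar below 0.3 N and contact force between shutter and disc below 0.3 N and contact force between shutter and dish below 0.3 N and contact force between shutter and vial below 0.3 N), for 0.5 s.
At the end, for the whole second after the job is handed in: The block, the jar and the standard that was there stand in the cassette (underside within 4 mm of its floor, within 6 degrees of upright, at rest, not touched by the fingers), and the fingers (contact over 2.5 N), not any loose thing, hold the shutter still at 30 mm travel, give or take 6 mm (all of step 1 and all of step 2); the arm keeps its last pose, push and grip.
It fails at once if a bystander is moved more than 30 mm (distance of any of bottle, beaker, driver, collar, disc, dish, vial from where it was at the start of the episode above 0.03 m).
It fails at once if the block is dropped: it falls free of the fingers from well above the cassette floor or the bench (height (world z) of block above 0.015 m and linear speed of block above 0.3 m/s and contact force between block and the fingers below 0.05 N and contact force between block and cassette below 0.05 N).
It fails at once if the jar is dropped: it falls free of the fingers from well above the cassette floor or the bench (height (world z) of jar above 0.015 m and linear speed of jar above 0.3 m/s and contact force between jar and the fingers below 0.05 N and contact force between jar and cassette below 0.05 N).
It also fails if it takes over 67 s, if anything falls off the work surface, if the arm or the gripper's body presses on something with over 40 N, if the wrist force passes 120 N, or if a joint passes its speed limit or range.

## Robot

A 6-joint arm with a two-finger parallel gripper is mounted at the origin on the work surface. World frame = base frame: x ahead of the robot, y to its left, z up, the work surface at z = 0. Lengths are in m, angles in rad, forces in N, time in s.
With the tool pointing down it reaches from about 0.3 to 0.875 m from the base axis. Payload 6.4 kg.
Tool frame: the origin (TCP) lies at the centre of the arm's flange, where the gripper is bolted on; the fingertips stand 173 mm ahead of it and the grasp point (between the pads) lies 155 mm ahead of it; z points along the fingers, x is the direction in which the jaws open and shut, and the axes are right-handed (so a half turn about z gives the same grasp; the last joint's range is limited). The gripper opens to 85 mm and grips with 20 to 120 N. Pads are 22 mm wide; open, the fingers measure 114 mm over their backs; the gripper's body (76 mm by 85 mm) begins 54 mm behind the grasp point. The pads swing forward as they close: fully open they stand 13 mm farther back than shut.
Start: joints at [-1.518, 0.181, 1.607, -0, 1.354, -0.206], TCP at [0.147, -0.556, 0.405] pointing down, gripper open.
Joint ranges: [-2.99, 2.99], [-0.89, 2.07], [0.3, 2.58], [-1.14, 4.28], [0, 2.63], [-3.12, 3.12]. Speed limits (rad/s): [2.57, 2.57, 3.01, 3.14, 3.14, 3.14].

## Interface

Orientations are given as a unit quaternion [w, x, y, z].
In Python, from bench import ctrl gives the robot as it stands. The module is installed in compiled form; this text tells all that it offers.
- The arm moves only by the tool move_arm, never from a script. Its argument "moves" is a list of rows, each an object of numbers: "gripper": the opening in per cent of the stroke, from 0 (shut) to 100 (fully open); "x", "y", "z": the shift along the tool's x, y, z in cm; "roll": the turn about the tool's z in degrees. In form: [{"gripper": .., "x": .., "y": .., "z": .., "roll": ..}, ...]. A call has 1 to 5 rows; each row shifts and turns the commanded pose from where the row before left it, along the tool's axes as they then stand; what a row does not reach is not made up. A row lasts 1/8 s, in which the tool goes at most 62.5 mm and 10.7 degrees, less where a joint would pass 70% of its speed; a pose out of reach is approached as far as the arm can. A call is refused whole if a number of a shift passes 6.25 or a number of a turn 10.7, either way. A call with a gripper value outside its range is refused whole. The fingers move at their own pace and stop on an object; the grip force is fixed at half the most. Time passes only in rows, so rows that do not move let the fingers close. It gives the time, the measured TCP pose, the force and the opening at its end, in the units of the state.
- ctrl.get_obs(): the state, without advancing time (a new reading comes with each control period).
- ctrl.camera(name): name is "scene" or "top" or "wrist"; returns a dict with "img" (384x512x3 uint8, red, green, blue), "fx", "fy", "cx", "cy" (pixels), "world_from_camera" (4x4, takes a point from camera to world coordinates); the wrist camera has in their place "tool_from_camera" (4x4, takes a point from camera to tool coordinates, whose origin is the TCP and whose axes are the tool frame's). Camera axes: x right, y up, looking along -z (the intrinsics and any distortion apply to the point x, -y, -z); pixel columns grow to the right and rows downward; lengths in m; the calibration is good to about 2 mm. A picture is of the moment at which its call begins: read the wrist's pose just before it. There is no depth.
- ctrl.hand_in(): hands the job in, once; it reports no verdict.
The state is a dict: "time_s": time; "q": joint angles; "dq": joint speeds; "joint_efforts": joint torques, N m; "eef_pos": TCP position; "eef_rot": TCP orientation; "wrist_force": force on the tool from outside, world axes, zero at the start; "torque": the same for the moment, N m; "opening": opening from 0.0 (shut) to 1.0 (fully open).
Only numpy, scipy, OpenCV 4.12 (cv2) and the standard library are available. Lean on these libraries where they do the work, as an engineer would, in place of code of your own. Each camera call takes 0.05 s, during which the arm holds its last target. There are 200 camera calls.

## Working session

There is one attempt and no reset: what is moved stays moved. The work goes in short steps, Python scripts to look and compute and a tool call to move; the robot and the scene stay as the last step left them, time stands still between calls to the robot, and variables do not carry over. Pictures are saved under pics/ and viewed, about 8 in all and at most 12, crops included, and the job is handed in when it is done.

Besides the shell and the picture viewer there is one more tool, called as name(argument=value, ...), one argument or row to a line, values as JSON. move_arm: Moves the arm, as the interface text tells. Its arguments: {"type":"object","properties":{"moves":{"type":"array","items":{"type":"object","properties":{"gripper":{"type":"number"},"x":{"type":"number"},"y":{"type":"number"},"z":{"type":"number"},"roll":{"type":"number"}}}}},"required":["moves"]}

```bash
mkdir -p pics; cat > h.py <<'E'
import numpy as np, cv2
from scipy.spatial.transform import Rotation as R
from bench import ctrl
def T():
    o=ctrl.get_obs(); q=o['eef_rot']; M=np.eye(4)
    M[:3,:3]=R.from_quat([q[1],q[2],q[3],q[0]]).as_matrix(); M[:3,3]=o['eef_pos']; return M
def shot(name,fn):
    M=T(); c=ctrl.camera(name)
    W=M@np.array(c['tool_from_camera']) if name=='wrist' else np.array(c['world_from_camera'])
    cv2.imwrite(f'pics/{fn}.png',c['img'][:,:,::-1])
    np.savez(f'{fn}.npz',W=W,k=[c['fx'],c['fy'],c['cx'],c['cy']],d=np.array(c.get('distortion',c.get('dist',[0,0,0,0,0]))))
    return c
def back(fn,u,v,z):
    a=np.load(f'{fn}.npz');fx,fy,cx,cy=a['k'];W=a['W']
    d=W[:3,:3]@np.array([(u-cx)/fx,-(v-cy)/fy,-1.]);p=W[:3,3];return (p+d*(z-p[2])/d[2]).round(4)
def proj(fn,P):
    a=np.load(f'{fn}.npz');fx,fy,cx,cy=a['k'];p=np.linalg.inv(a['W'])@np.append(P,1)
    return np.round([cx+fx*p[0]/-p[2],cy-fy*p[1]/-p[2]],1)
E
python3 - <<'E'
from h import *
for n in('top','scene'):
    c=shot(n,n); print({k:v for k,v in c.items() if k!='img'})
o=ctrl.get_obs();print(o)
for n in('top',):
    i=cv2.imread(f'pics/{n}.png');cv2.imwrite(f'pics/{n}b.png',cv2.resize(i,(800,600),interpolation=cv2.INTER_CUBIC))
E
```

```text
{'fx': 420.0249869166629, 'fy': 420.0249869166629, 'cx': 257.7896233488434, 'cy': 191.60713587533203, 'world_from_camera': array([[-0.02628791,  0.99511984, -0.09510754,  0.45069131],
       [-0.99958256, -0.02502608,  0.01443616,  0.03040807],
       [ 0.01198554,  0.09544733,  0.99536232,  1.29083229],
       [ 0.        ,  0.        ,  0.        ,  1.        ]])}
{'fx': 408.8060570694806, 'fy': 408.8060570694806, 'cx': 256.46057428003564, 'cy': 189.30618370790714, 'world_from_camera': array([[ 0.44107236, -0.68490766,  0.57996265,  1.14562764],
       [ 0.89743784,  0.34219314, -0.2784047 , -0.26968713],
       [-0.00777773,  0.64327705,  0.76559398,  0.89042759],
       [ 0.        ,  0.        ,  0.        ,  1.        ]])}
{'time_s': 0.1, 'q': array([-1.51827262e+00,  1.81451768e-01,  1.60794162e+00, -6.23952266e-06,
        1.35380638e+00, -2.06296037e-01]), 'dq': array([ 0.00060294, -0.0005997 , -0.00054309,  0.00180667,  0.00172023,
        0.00125226]), 'joint_efforts': array([ 1.14388346e-03, -4.45875514e+01, -3.52235305e+01, -2.70664505e-04,
        4.14596696e-03,  4.93743840e-06]), 'eef_pos': array([ 0.14717068, -0.55559724,  0.4038662 ]), 'eef_rot': array([-6.08181569e-04,  7.92445670e-01, -6.09941976e-01, -5.25189450e-04]), 'wrist_force': array([-0.1769936 , -0.12801842,  0.7085338 ]), 'torque': array([ 0.00128171, -0.01502145, -0.02169949]), 'opening': 0.9989575540201774}
```

View pics/topb.png

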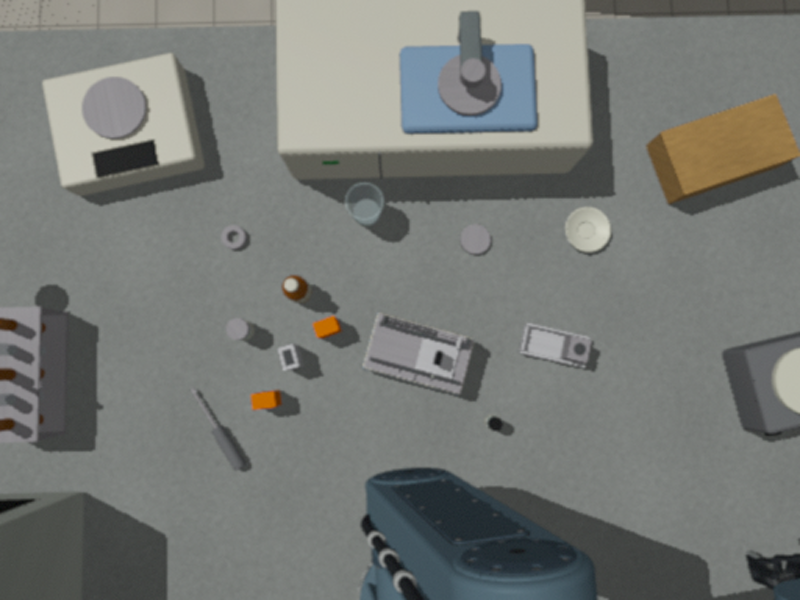

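View pics/scene.png

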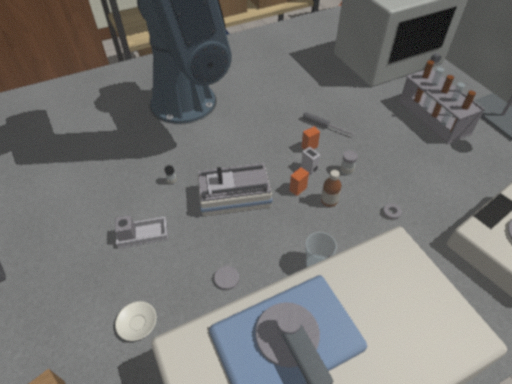

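Top view (800x600): block at (289,358) among two orange look-alikes, jar (238,329), port about (418,355) with tab (441,359) on its right (-y) end, cassette (557,346) with spacer at (578,349). Next I get rough positions and then look close with the wrist camera.

```bash
python3 - <<'E'
from h import *
s=1.5625
for n,u,v,z in [('block',289,358,.066),('jar',238,329,.064),('bottle',295,286,.115),('orangeA',326,327,.066),('orangeB',265,400,.066),('tab',445,357,.117),('cassL',540,344,.025),('spacer',579,349,.058),('vial',495,424,.055),('driver tip',195,392,.01),('driver end',238,468,.02)]:
    p=back('top',u/s,v/s,z); print(n,p,np.hypot(*p[:2]).round(3), proj('scene',p))
c=shot('wrist','w0'); print(c['tool_from_camera'],c['fx'],c['cx'],c['cy'],T().round(3))
E
```

```text
block [0.4638 0.2266 0.066 ] 0.516 [309.5 151.9]
jar [0.5202 0.3212 0.064 ] 0.611 [348.4 154.4]
bottle [0.5921 0.2067 0.115 ] 0.627 [330.4 172.4]
orangeA [0.5196 0.1572 0.066 ] 0.543 [298.1 173. ]
orangeB [0.3879 0.2715 0.066 ] 0.473 [309.3 131.1]
tab [ 0.4578 -0.0591  0.117 ] 0.462 [214.3 171.5]
cassL [ 0.4785 -0.2504  0.025 ] 0.54 [151.7 225.4]
spacer [ 0.4665 -0.3161  0.058 ] 0.564 [122.1 223.9]
vial [ 0.3316 -0.1529  0.055 ] 0.365 [167.9 167.8]
driver tip [0.4039 0.4169 0.01  ] 0.58 [349.8 133.6]
driver end [0.2594 0.3323 0.02  ] 0.422 [303.8 112.6]
[[ 9.99999992e-01 -9.65020463e-05 -7.73921826e-05  3.60963901e-05]
 [-1.16331301e-04 -9.46366792e-01 -3.23094231e-01 -8.35372184e-02]
 [-4.20621371e-05  3.23094238e-01 -9.46366796e-01  3.02640094e-02]
 [ 0.00000000e+00  0.00000000e+00  0.00000000e+00  1.00000000e+00]] 302.85792746114333 253.0396190557957 193.20322126454585 [[ 0.256 -0.967 -0.     0.147]
 [-0.967 -0.256  0.001 -0.556]
 [-0.001 -0.    -1.     0.404]
 [ 0.     0.     0.     1.   ]]
```

move_arm(
  moves=[
    {"gripper": 100,"x": -2.8,"y": -5.3},
    {"gripper": 100,"x": -2.8,"y": -5.3},
    {"gripper": 100,"x": -2.8,"y": -5.3},
    {"gripper": 100,"x": -2.8,"y": -5.3},
    {"gripper": 100,"x": -2.8,"y": -5.3},
  ],
)

```text
validation failed for argument at $.mo...
```

move_arm(
  moves=[
    {"gripper": 100,"x": -2.8,"y": -5.3},
    {"gripper": 100,"x": -2.8,"y": -5.3},
    {"gripper": 100,"roll": -10.7},
    {"gripper": 100,"roll": -10.7},
    {"gripper": 100,"roll": -10.7},
  ],
)

```text
validation failed for argument at $.mo...
```

move_arm(
  moves=[
    {"gripper": 100,"roll": -10.7},
    {"gripper": 100,"roll": -10.7},
    {"gripper": 100,"roll": -10.7},
    {"gripper": 100},
    {"gripper": 100},
  ],
)

```text
validation failed for argument at $.mo...
```

```bash
python3 - <<'E'
from h import *
shot('wrist','w1'); print(T().round(4))
i=cv2.imread('pics/w1.png');cv2.imwrite('pics/w1b.png',cv2.resize(i,(800,600),interpolation=cv2.INTER_CUBIC))
E
```

```text
[[ 2.559e-01 -9.667e-01 -1.000e-04  1.472e-01]
 [-9.667e-01 -2.559e-01  1.100e-03 -5.557e-01]
 [-1.100e-03 -2.000e-04 -1.000e+00  4.041e-01]
 [ 0.000e+00  0.000e+00  0.000e+00  1.000e+00]]
```

View pics/w1b.png

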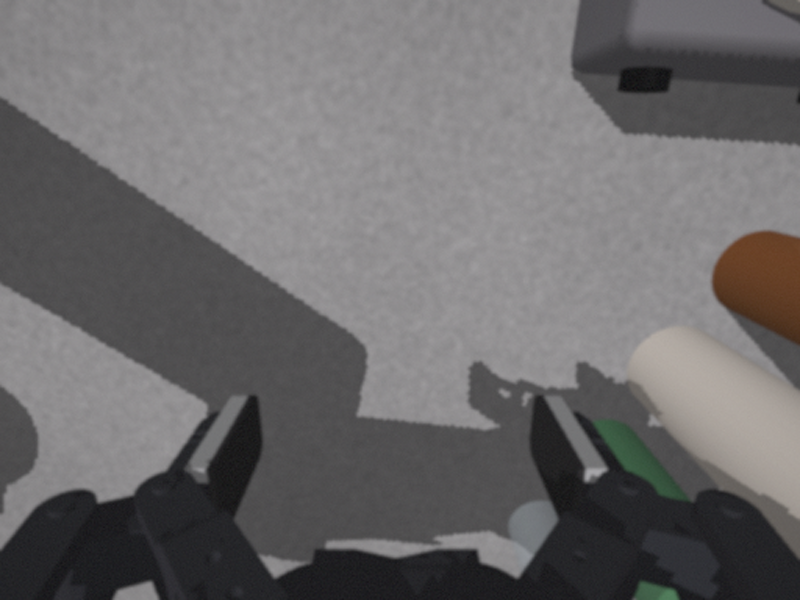

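Nothing moved: the call wants every field. The picture still shows the start surroundings (fingers at bottom, path to the upper left is clear).

move_arm(
  moves=[
    {"gripper": 100,"x": -2.8,"y": -5.3,"z": 0,"roll": 0},
    {"gripper": 100,"x": -2.8,"y": -5.3,"z": 0,"roll": 0},
    {"gripper": 100,"x": -2.8,"y": -5.3,"z": 0,"roll": 0},
    {"gripper": 100,"x": -2.8,"y": -5.3,"z": 0,"roll": 0},
    {"gripper": 100,"x": -2.8,"y": -5.3,"z": 0,"roll": 0},
  ],
)

```text
time_s: 0.82
eef_pos: [0.3686, -0.3512, 0.4047]
eef_rot: [0.0, 0.792, -0.61, 0.0]
wrist_force: [-0.1, -0.4, 0.1]
opening: 0.998
```

move_arm(
  moves=[
    {"gripper": 100,"x": -2.8,"y": -5.3,"z": 0,"roll": 0},
    {"gripper": 100,"x": -2.8,"y": -5.3,"z": 0,"roll": 0},
    {"gripper": 100,"x": 0,"y": 0,"z": 0,"roll": -10.7},
    {"gripper": 100,"x": 0,"y": 0,"z": 0,"roll": -10.7},
    {"gripper": 100,"x": 0,"y": 0,"z": 0,"roll": -10.7},
  ],
)

```text
time_s: 1.45
eef_pos: [0.4558, -0.271, 0.4044]
eef_rot: [-0.0, 0.931, -0.364, -0.0]
wrist_force: [0.2, -1.4, 0.1]
opening: 0.996
```

move_arm(
  moves=[
    {"gripper": 100,"x": 0,"y": 0,"z": 0,"roll": -10.7},
    {"gripper": 100,"x": 0,"y": 0,"z": 0,"roll": -10.7},
    {"gripper": 100,"x": 0,"y": 0,"z": 0,"roll": -10.7},
    {"gripper": 100,"x": 0,"y": 0,"z": 0,"roll": 0},
    {"gripper": 100,"x": 0,"y": 0,"z": 0,"roll": 0},
  ],
)

```text
time_s: 2.08
eef_pos: [0.4556, -0.2714, 0.4046]
eef_rot: [-0.0, 0.995, -0.097, -0.0]
wrist_force: [0.5, -0.1, -0.2]
opening: 1.001
```

```bash
python3 - <<'E'
from h import *
shot('wrist','w1'); print(T().round(4),ctrl.get_obs()['time_s'])
i=cv2.imread('pics/w1.png');cv2.imwrite('pics/w1c.png',cv2.resize(i,(800,600),interpolation=cv2.INTER_CUBIC))
E
```

```text
[[ 9.812e-01 -1.932e-01 -1.000e-04  4.556e-01]
 [-1.932e-01 -9.812e-01  1.000e-04 -2.714e-01]
 [-1.000e-04 -1.000e-04 -1.000e+00  4.046e-01]
 [ 0.000e+00  0.000e+00  0.000e+00  1.000e+00]] 2.125
```

View pics/w1c.png

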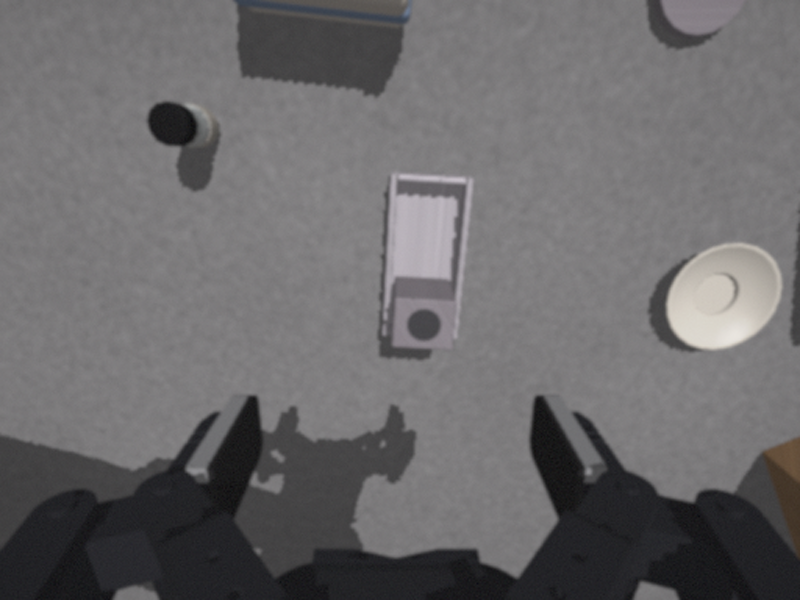

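The cassette is clear: rim outer corners (390,174) and (472,178), spacer top (394,297), (457,297), (453,349), (391,347); the port edge is at the top.

```bash
python3 - <<'E'
from h import *
n=lambda u:(u+.5)/1.5625-.5
for l,u,v,z in [('FL',389.5,174,.025),('FR',472.5,178.5,.025),('Lnear',382.5,335,.025),('Rnear',456,338,.025),('sFL',394,297,.058),('sFR',457,297,.058),('sNR',453,349,.058),('sNL',391,347,.058),('spot',424,324,.058)]:
    print(l,back('w1',n(u),n(v),z))
E
python3 - <<'E'
import cv2
i=cv2.imread('pics/w1.png')[100:240,225:325]
cv2.imwrite('pics/w1d.png',cv2.resize(i,None,fx=4.2,fy=4.2,interpolation=cv2.INTER_CUBIC))
E
```

```text
FL [ 0.4633 -0.2109  0.025 ]
FR [ 0.521  -0.2255  0.025 ]
Lnear [ 0.4332 -0.3318  0.025 ]
Rnear [ 0.4904 -0.3458  0.025 ]
sFL [ 0.4507 -0.2916  0.058 ]
sFR [ 0.4942 -0.3002  0.058 ]
sNR [ 0.4852 -0.3392  0.058 ]
sNL [ 0.441  -0.3289  0.058 ]
spot [ 0.4678 -0.3158  0.058 ]
```

View pics/w1d.png

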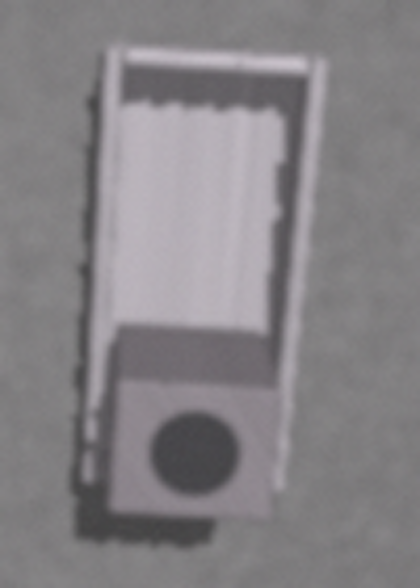

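Refined: cassette centre ≈ (0.477,-0.279), yaw ≈ -14.1°, sizes 59.5 and 125 mm match; spacer at y=-0.038 in the cassette. Now the port on the way to the block.

move_arm(
  moves=[
    {"gripper": 100,"x": -1,"y": -5.3,"z": 0,"roll": 0},
    {"gripper": 100,"x": -1,"y": -5.3,"z": 0,"roll": 0},
    {"gripper": 100,"x": -1,"y": -5.3,"z": 0,"roll": 0},
    {"gripper": 100,"x": -1,"y": -5.3,"z": 0,"roll": 0},
    {"gripper": 100,"x": 0,"y": 0,"z": 0,"roll": 0},
  ],
)

```text
time_s: 2.75
eef_pos: [0.4564, -0.0527, 0.4048]
eef_rot: [-0.0, 0.996, -0.094, 0.0]
wrist_force: [-1.3, 0.2, 0.0]
opening: 0.997
```

```bash
python3 - <<'E'
from h import *
shot('wrist','w2'); print(T().round(4),ctrl.get_obs()['time_s'])
i=cv2.imread('pics/w2.png');cv2.imwrite('pics/w2b.png',cv2.resize(i,(800,600),interpolation=cv2.INTER_CUBIC))
E
```

```text
[[ 9.821e-01 -1.884e-01  5.000e-04  4.567e-01]
 [-1.884e-01 -9.821e-01 -4.000e-04 -5.430e-02]
 [ 6.000e-04  3.000e-04 -1.000e+00  4.049e-01]
 [ 0.000e+00  0.000e+00  0.000e+00  1.000e+00]] 2.8
```

move_arm(
  moves=[
    {"gripper": 100,"x": -1,"y": -5.8,"z": 0,"roll": 0},
    {"gripper": 100,"x": -1,"y": -5.8,"z": 0,"roll": 0},
    {"gripper": 100,"x": -1,"y": -5.8,"z": 0,"roll": 0},
    {"gripper": 100,"x": -1,"y": -5.8,"z": 0,"roll": 0},
    {"gripper": 100,"x": -1,"y": -5.8,"z": 0,"roll": 0},
  ],
)

```text
time_s: 3.42
eef_pos: [0.4637, 0.2392, 0.4049]
eef_rot: [0.0, 0.995, -0.097, 0.001]
wrist_force: [0.2, -1.2, 0.2]
opening: 0.998
```

move_arm(
  moves=[
    {"gripper": 100,"x": 0,"y": 0,"z": 0,"roll": 0},
  ],
)

```text
time_s: 3.55
eef_pos: [0.4631, 0.2407, 0.4045]
eef_rot: [-0.0, 0.996, -0.094, 0.0]
wrist_force: [0.5, -0.6, 0.6]
opening: 0.999
```

```bash
python3 - <<'E'
from h import *
shot('wrist','w3'); print(T().round(4),ctrl.get_obs()['time_s'])
i=cv2.imread('pics/w3.png');cv2.imwrite('pics/w3b.png',cv2.resize(i,(800,600),interpolation=cv2.INTER_CUBIC))
E
```

```text
[[ 9.819e-01 -1.892e-01 -3.000e-04  4.633e-01]
 [-1.892e-01 -9.819e-01 -7.000e-04  2.391e-01]
 [-2.000e-04  7.000e-04 -1.000e+00  4.044e-01]
 [ 0.000e+00  0.000e+00  0.000e+00  1.000e+00]] 3.6
```

View pics/w2b.png

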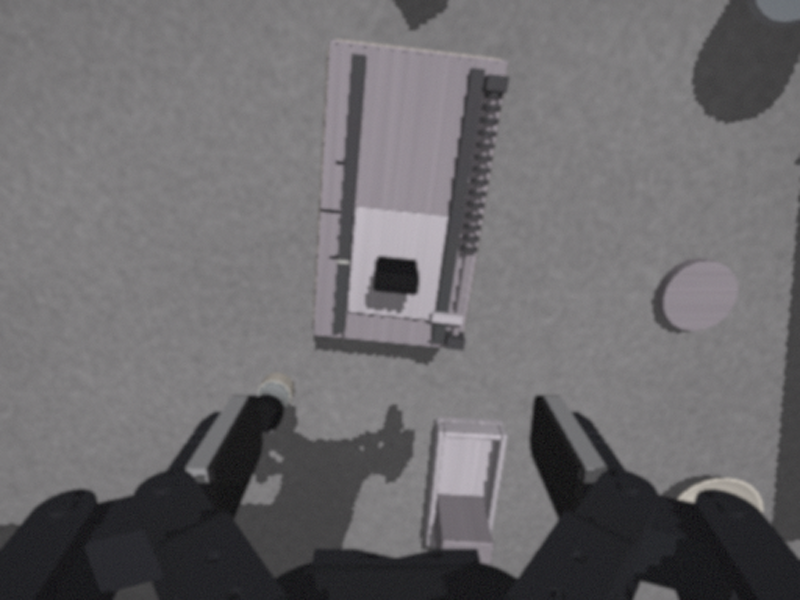

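View pics/w3b.png

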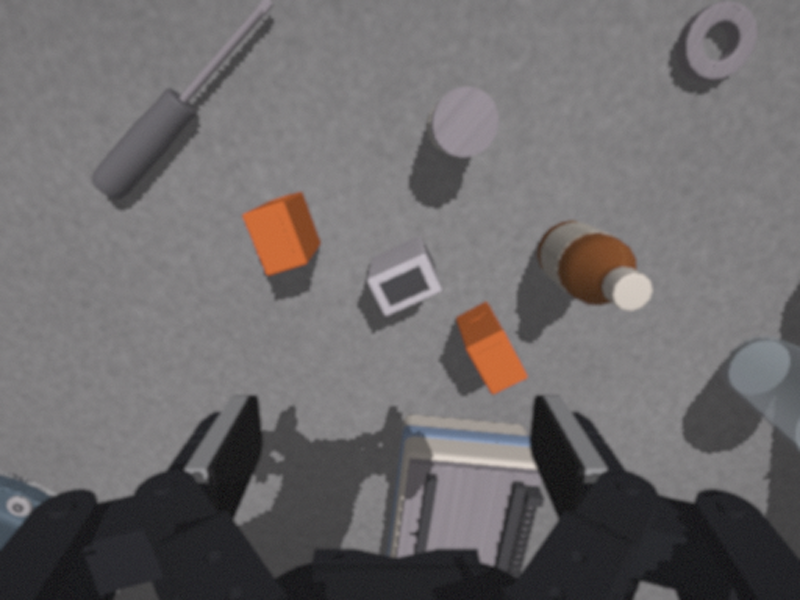

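w2: port deck corners (331,40), (506,60), (315,336); marks at (340,162), (330,210), (342,262); tab black at (397,276). w3: block top corners (369,286), (427,254), (441,285), (389,316); jar lid centre (466,122); orange ones at (285,235), (495,350) and bottle are neighbours.

```bash
python3 - <<'E'
from h import *
n=lambda u:(u+.5)/1.5625-.5
g=lambda f,u,v,z:back(f,n(u),n(v),z)
P=[g('w3',*p,.066) for p in [(369,287),(427,254),(441,285),(389,316)]]
print('block',P,np.mean(P,0)); 
for i in range(4):
    d=P[(i+1)%4]-P[i]; print(np.linalg.norm(d).round(4),np.degrees(np.arctan2(d[1],d[0])).round(1))
for nm,u,v in [('c',466,122),('l',433,122),('r',499,122),('t',466,87),('b',466,158)]: print('jar',nm,g('w3',u,v,.064))
for nm,u,v,z in [('c1',331,40,.07),('c2',506,60,.07),('c3',315,336,.07),('m1',340,162,.07),('m2',330,210,.07),('m3',342,262,.07),('tab c',397,283,.117)]: print(nm,g('w2',u,v,z))
for a in [(244,217),(285,200),(306,264),(267,275)]: print('oB',g('w3',*a,.066))
for a in [(468,350),(510,331),(526,379),(494,393)]: print('oA',g('w3',*a,.066))
i=cv2.imread('pics/w3.png')[40:260,150:350]
j=cv2.imread('pics/w2.png')[10:230,180:340]
cv2.imwrite('pics/m.png',np.hstack([cv2.resize(i[100:180,70:150],(400,400),interpolation=3),cv2.resize(j[140:220,40:120],(400,400),interpolation=3)]))
E
```

```text
block [array([0.4435, 0.2334, 0.066 ]), array([0.4862, 0.2487, 0.066 ]), array([0.4919, 0.2256, 0.066 ]), array([0.4529, 0.2102, 0.066 ])] [0.468625 0.229475 0.066   ]
0.0454 19.7
0.0238 -76.1
0.0419 -158.5
0.025 112.1
jar c [0.5235 0.3252 0.064 ]
jar l [0.5036 0.329  0.064 ]
jar r [0.5433 0.3214 0.064 ]
jar t [0.5262 0.3447 0.064 ]
jar b [0.5205 0.3043 0.064 ]
c1 [0.4462 0.0898 0.07  ]
c2 [0.5434 0.0608 0.07  ]
c3 [ 0.393  -0.0867  0.07  ]
m1 [0.4362 0.0235 0.07  ]
m2 [ 0.4234 -0.0039  0.07  ]
m3 [ 0.4233 -0.0386  0.07  ]
tab c [ 0.4588 -0.0459  0.117 ]
oB [0.3737 0.2951 0.066 ]
oB [0.4026 0.3006 0.066 ]
oB [0.4054 0.2571 0.066 ]
oB [0.3776 0.2547 0.066 ]
oA [0.5032 0.1743 0.066 ]
oA [0.5342 0.1832 0.066 ]
oA [0.5415 0.1434 0.066 ]
oA [0.5172 0.1363 0.066 ]
```

View pics/m.png

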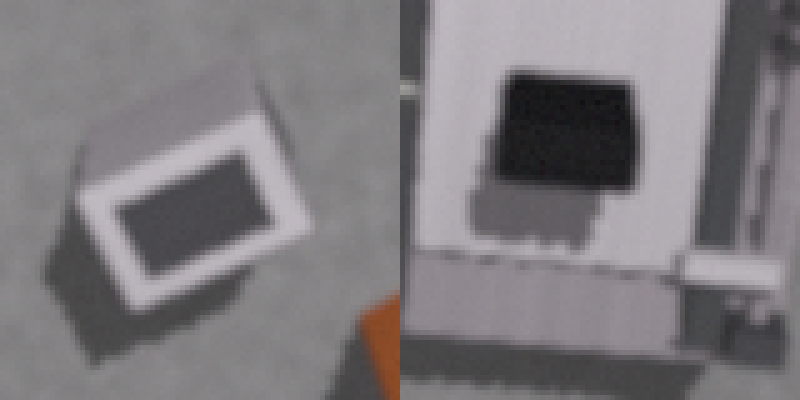

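Left crop: block top corners (77,192), (263,112), (315,228), (135,310) in 5x. Right: tab top face spans about (497..636, 128..187).

```bash
python3 - <<'E'
from h import *
g=lambda f,u,v,z,ox,oy:back(f,(u+.5)/5-.5+ox,(v+.5)/5-.5+oy,z)
P=[g('w3',u,v,.066,220,140) for u,v in [(77,192),(263,112),(315,228),(135,310)]]
print(np.mean(P,0))
for i in range(4):
    d=P[(i+1)%4]-P[i]; print(np.linalg.norm(d).round(4),np.degrees(np.arctan2(d[1],d[0])).round(1))
Q=[g('w2',u-400,v,.117,220,150) for u,v in [(500,128),(638,131),(635,190),(496,184)]]
print(Q,np.mean(Q,0))
for i in range(4):
    d=Q[(i+1)%4]-Q[i]; print(np.linalg.norm(d).round(4),np.degrees(np.arctan2(d[1],d[0])).round(1))
E
```

```text
[0.467925 0.230575 0.066   ]
0.0426 13.0
0.0277 -76.0
0.0429 -165.0
0.0292 103.5
[array([ 0.4474, -0.0384,  0.117 ]), array([ 0.4712, -0.0435,  0.117 ]), array([ 0.4687, -0.0541,  0.117 ]), array([ 0.4446, -0.0484,  0.117 ])] [ 0.457975 -0.0461    0.117   ]
0.0243 -12.1
0.0109 -103.3
0.0248 166.7
0.0104 74.4
```

move_arm(
  moves=[
    {"gripper": 85,"x": 0,"y": 0,"z": 0,"roll": -10.7},
    {"gripper": 85,"x": 0,"y": 0,"z": 0,"roll": -10.7},
    {"gripper": 85,"x": 0,"y": 0,"z": 0,"roll": -3.5},
    {"gripper": 85,"x": 0.2,"y": 1.0,"z": 6,"roll": 0},
    {"gripper": 85,"x": 0,"y": 0,"z": 0,"roll": 0},
  ],
)

```text
time_s: 4.22
eef_pos: [0.4662, 0.2265, 0.3407]
eef_rot: [0.001, 0.993, 0.119, -0.005]
wrist_force: [0.1, -0.2, 0.6]
opening: 0.848
```

```bash
python3 - <<'E'
from h import *
M=T();print(M.round(4)); print('tool-frame error to block',((M[:3,:3].T@(np.array([.468,.2306,.203])-M[:3,3]))*100).round(2), 'yaw',np.degrees(np.arctan2(M[1,0],M[0,0])))
E
```

```text
[[ 9.716e-01  2.365e-01 -9.300e-03  4.662e-01]
 [ 2.365e-01 -9.716e-01 -2.700e-03  2.265e-01]
 [-9.600e-03  4.000e-04 -1.000e+00  3.407e-01]
 [ 0.000e+00  0.000e+00  0.000e+00  1.000e+00]]
tool-frame error to block [ 0.4  -0.36 13.77] yaw 13.682183415188529
```

move_arm(
  moves=[
    {"gripper": 85,"x": 0.3,"y": -0.4,"z": 5,"roll": 0},
    {"gripper": 85,"x": 0,"y": 0,"z": 0,"roll": 0},
    {"gripper": 85,"x": 0,"y": 0,"z": 0,"roll": 0},
  ],
)

```text
time_s: 4.6
eef_pos: [0.4701, 0.2336, 0.297]
eef_rot: [-0.0, 0.993, 0.121, 0.001]
wrist_force: [-0.6, 0.1, 0.1]
opening: 0.851
```

```bash
python3 - <<'E'
from h import *
M=T();print(M.round(4)); print('tool-frame error to block',((M[:3,:3].T@(np.array([.468,.2306,.203])-M[:3,3]))*100).round(2), 'yaw',np.degrees(np.arctan2(M[1,0],M[0,0])))
E
```

```text
[[ 9.708e-01  2.399e-01  2.100e-03  4.701e-01]
 [ 2.399e-01 -9.708e-01  4.000e-04  2.336e-01]
 [ 2.200e-03  1.000e-04 -1.000e+00  2.970e-01]
 [ 0.000e+00  0.000e+00  0.000e+00  1.000e+00]]
tool-frame error to block [-0.3   0.24  9.4 ] yaw 13.881533702426774
```

move_arm(
  moves=[
    {"gripper": 85,"x": -0.2,"y": 0.2,"z": 3,"roll": 0},
    {"gripper": 85,"x": 0,"y": 0,"z": 3,"roll": 0},
    {"gripper": 85,"x": 0,"y": 0,"z": 3,"roll": 0},
    {"gripper": 85,"x": 0,"y": 0,"z": 0.4,"roll": 0},
    {"gripper": 85,"x": 0,"y": 0,"z": 0,"roll": 0},
  ],
)

```text
time_s: 5.22
eef_pos: [0.4688, 0.2317, 0.2026]
eef_rot: [-0.0, 0.993, 0.121, 0.001]
wrist_force: [-0.2, -0.5, -0.1]
opening: 0.851
```

```bash
python3 - <<'E'
from h import *
M=T();print('tool-frame error to block',((M[:3,:3].T@(np.array([.468,.2306,.203])-M[:3,3]))*100).round(2), M[:3,2])
E
```

```text
tool-frame error to block [-0.1   0.09 -0.04] [ 2.54677804e-03  5.92363648e-04 -9.99996582e-01]
```

move_arm(
  moves=[
    {"gripper": 20,"x": 0,"y": 0,"z": 0,"roll": 0},
    {"gripper": 20,"x": 0,"y": 0,"z": 0,"roll": 0},
    {"gripper": 20,"x": 0,"y": 0,"z": 0,"roll": 0},
    {"gripper": 20,"x": 0,"y": 0,"z": 0,"roll": 0},
    {"gripper": 20,"x": 0,"y": 0,"z": 0,"roll": 0},
  ],
)

```text
time_s: 5.85
eef_pos: [0.4685, 0.2317, 0.2024]
eef_rot: [-0.0, 0.993, 0.121, 0.001]
wrist_force: [-0.3, -1.6, 6.4]
opening: 0.506
```

```bash
python3 - <<'E'
from h import *
M=T();print('tool-frame error to block',((M[:3,:3].T@(np.array([.468,.2306,.203])-M[:3,3]))*100).round(2), M.round(4))
E
```

```text
tool-frame error to block [-0.07  0.1  -0.06] [[ 9.706e-01  2.408e-01  2.400e-03  4.685e-01]
 [ 2.408e-01 -9.706e-01  6.000e-04  2.317e-01]
 [ 2.500e-03  0.000e+00 -1.000e+00  2.024e-01]
 [ 0.000e+00  0.000e+00  0.000e+00  1.000e+00]]
```

Gripped at 0.506 x 85 = 43 mm, matching 44. Lift and carry over.

move_arm(
  moves=[
    {"gripper": 20,"x": 0,"y": 0,"z": -2,"roll": 0},
    {"gripper": 20,"x": 0,"y": 0,"z": -4,"roll": 0},
    {"gripper": 20,"x": 0,"y": 0,"z": -5,"roll": 0},
    {"gripper": 20,"x": 0,"y": 0,"z": -5,"roll": 0},
    {"gripper": 20,"x": 0,"y": 0,"z": -2,"roll": 0},
  ],
)

```text
time_s: 6.48
eef_pos: [0.4682, 0.2317, 0.3849]
eef_rot: [-0.0, 0.993, 0.121, 0.003]
wrist_force: [0.6, 0.3, -2.0]
opening: 0.508
```

move_arm(
  moves=[
    {"gripper": 20,"x": -0.7,"y": 3,"z": 0,"roll": 0},
    {"gripper": 20,"x": -1.3,"y": 5.5,"z": 0,"roll": 0},
    {"gripper": 20,"x": -1.3,"y": 5.5,"z": 0,"roll": 0},
    {"gripper": 20,"x": -1.3,"y": 5.5,"z": 0,"roll": 0},
    {"gripper": 20,"x": -1.3,"y": 5.5,"z": 0,"roll": 0},
  ],
)

```text
time_s: 7.1
eef_pos: [0.4701, -0.027, 0.3813]
eef_rot: [0.0, 0.993, 0.121, 0.001]
wrist_force: [0.1, -0.2, -1.2]
opening: 0.507
```

move_arm(
  moves=[
    {"gripper": 20,"x": -1.3,"y": 5.5,"z": 0,"roll": 0},
    {"gripper": 20,"x": -1.3,"y": 5.5,"z": 0,"roll": 0},
    {"gripper": 20,"x": -1.3,"y": 5.5,"z": 0,"roll": 0},
    {"gripper": 20,"x": -1.2,"y": 5.5,"z": 0,"roll": 0},
    {"gripper": 20,"x": -0.6,"y": 2.9,"z": 0,"roll": 0},
  ],
)

```text
time_s: 7.72
eef_pos: [0.4747, -0.2835, 0.3811]
eef_rot: [0.0, 0.993, 0.12, 0.0]
wrist_force: [0.2, 0.3, -1.1]
opening: 0.509
```

move_arm(
  moves=[
    {"gripper": 20,"x": 0,"y": 0,"z": 0,"roll": 10.5},
    {"gripper": 20,"x": 0,"y": 0,"z": 0,"roll": 10.5},
    {"gripper": 20,"x": 0,"y": 0,"z": 0,"roll": 7},
    {"gripper": 20,"x": 0,"y": 0,"z": 0,"roll": 0},
    {"gripper": 20,"x": 0,"y": 0,"z": 0,"roll": 0},
  ],
)

```text
time_s: 8.35
eef_pos: [0.4752, -0.2807, 0.3809]
eef_rot: [0.0, 0.993, -0.121, 0.0]
wrist_force: [0.5, -0.1, -1.2]
opening: 0.51
```

```bash
cat >> h.py <<'E'
def err(x,y,z,yaw):
    M=T();e=M[:3,:3].T@(np.array([x,y,z])-M[:3,3])*100
    print('tool shift cm',e.round(2),'roll',(np.degrees(np.arctan2(M[1,0],M[0,0]))-yaw).round(2),'tilt',M[:2,2].round(4))
E
python3 - <<'E'
from h import *
err(.4766,-.2804,.208,-14.1); print(T().round(4),ctrl.get_obs()['opening'])
shot('wrist','w4'); i=cv2.imread('pics/w4.png');cv2.imwrite('pics/w4b.png',cv2.resize(i,(800,600),interpolation=cv2.INTER_CUBIC))
E
```

```text
tool shift cm [ 0.13 -0.06 17.29] roll 0.17 tilt [ 0.0001 -0.0001]
[[ 9.706e-01 -2.408e-01  1.000e-04  4.752e-01]
 [-2.408e-01 -9.706e-01 -1.000e-04 -2.807e-01]
 [ 1.000e-04  1.000e-04 -1.000e+00  3.809e-01]
 [ 0.000e+00  0.000e+00  0.000e+00  1.000e+00]] 0.5100242683860587
```

View pics/w4b.png

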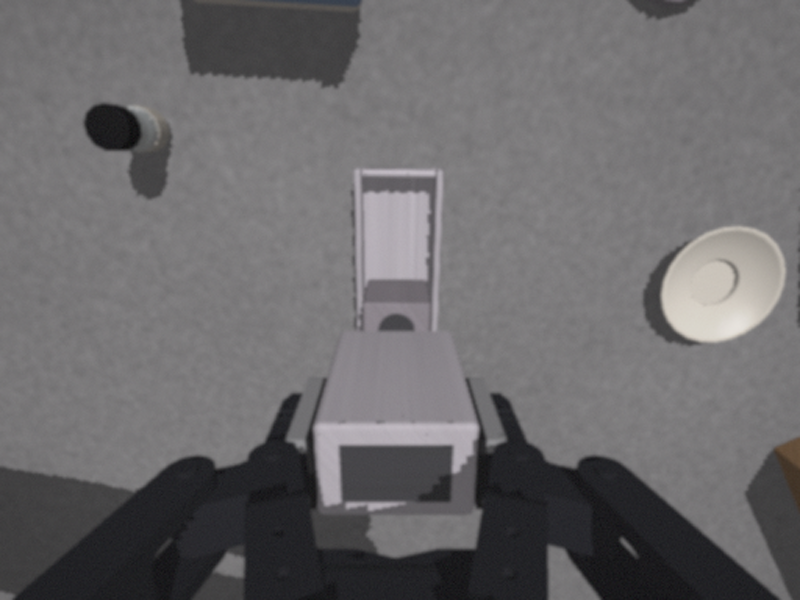

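Block held square; cassette corners (355,171), (441,171), spacer far edge at row 303; block top edges at rows ~425 and ~512. Check geometry.

```bash
python3 - <<'E'
from h import *
n=lambda u:(u+.5)/1.5625-.5
M=T(); tl=lambda p:(M[:3,:3].T@(p-M[:3,3])*1000).round(1)
for l,u,v,z in [('cFL',354.5,170.5,.025),('cFR',441.5,170.5,.025),('sFL',362,303,.058),('sFR',432,303,.058),('bFL',316,425,.2445),('bFR',477,423,.2445),('bNL',317,513,.2445),('bNR',473,513,.2445)]:
    p=back('w4',n(u),n(v),z); print(l,p,'tool mm',tl(p))
E
```

```text
cFL [ 0.4645 -0.2115  0.025 ] tool mm [-27.1 -64.6 355.8]
cFR [ 0.5205 -0.2254  0.025 ] tool mm [ 30.6 -64.6 355.8]
sFL [ 0.45   -0.2921  0.058 ] tool mm [-21.7  17.1 322.8]
sFR [ 0.4944 -0.3031  0.058 ] tool mm [ 24.   17.1 322.8]
bFL [ 0.4585 -0.2628  0.2445] tool mm [-20.5 -13.3 136.3]
bFR [ 0.4993 -0.2722  0.2445] tool mm [ 21.4 -14.1 136.3]
bNL [ 0.4504 -0.2901  0.2445] tool mm [-21.8  15.1 136.3]
bNR [ 0.4928 -0.3006  0.2445] tool mm [ 21.9  15.1 136.3]
```

move_arm(
  moves=[
    {"gripper": 20,"x": 0.15,"y": -0.1,"z": 3,"roll": 0},
    {"gripper": 20,"x": 0,"y": 0,"z": 4,"roll": 0},
    {"gripper": 20,"x": 0,"y": 0,"z": 4,"roll": 0},
    {"gripper": 20,"x": 0,"y": 0,"z": 2,"roll": 0},
    {"gripper": 20,"x": 0,"y": 0,"z": 0,"roll": 0},
  ],
)

```text
time_s: 9.02
eef_pos: [0.4763, -0.2796, 0.2489]
eef_rot: [-0.001, 0.993, -0.122, -0.002]
wrist_force: [-1.2, -0.2, -1.4]
opening: 0.507
```

```bash
python3 - <<'E'
from h import *
err(.4764,-.2800,.2074,-14.1)
E
```

```text
tool shift cm [0.04 0.05 4.15] roll 0.09 tilt [-0.003   0.0028]
```

move_arm(
  moves=[
    {"gripper": 20,"x": 0,"y": 0,"z": 1.5,"roll": 0},
    {"gripper": 20,"x": 0,"y": 0,"z": 1.5,"roll": 0},
    {"gripper": 20,"x": 0,"y": 0,"z": 0.5,"roll": 0},
    {"gripper": 20,"x": 0,"y": 0,"z": 0,"roll": 0},
    {"gripper": 20,"x": 0,"y": 0,"z": 0,"roll": 0},
  ],
)

```text
time_s: 9.65
eef_pos: [0.4771, -0.2804, 0.2161]
eef_rot: [0.0, 0.992, -0.122, 0.0]
wrist_force: [-0.8, -0.0, -0.7]
opening: 0.509
```

```bash
python3 - <<'E'
from h import *
err(.4769,-.2800,.2074,-14.1)
E
```

```text
tool shift cm [-0.03 -0.03  0.87] roll 0.03 tilt [ 0.0005 -0.0006]
```

move_arm(
  moves=[
    {"gripper": 20,"x": 0,"y": 0,"z": 0.3,"roll": 0},
    {"gripper": 20,"x": 0,"y": 0,"z": 0.2,"roll": 0},
    {"gripper": 20,"x": 0,"y": 0,"z": 0,"roll": 0},
    {"gripper": 20,"x": 0,"y": 0,"z": 0,"roll": 0},
  ],
)

```text
time_s: 10.15
eef_pos: [0.4769, -0.2802, 0.2107]
eef_rot: [0.0, 0.992, -0.123, 0.0]
wrist_force: [-0.0, 0.2, -1.3]
opening: 0.507
```

move_arm(
  moves=[
    {"gripper": 20,"x": 0,"y": 0,"z": 0.2,"roll": 0},
    {"gripper": 20,"x": 0,"y": 0,"z": 0.1,"roll": 0},
    {"gripper": 20,"x": 0,"y": 0,"z": 0.05,"roll": 0},
    {"gripper": 20,"x": 0,"y": 0,"z": 0,"roll": 0},
    {"gripper": 20,"x": 0,"y": 0,"z": 0,"roll": 0},
  ],
)

```text
time_s: 10.78
eef_pos: [0.4769, -0.2801, 0.2074]
eef_rot: [-0.0, 0.992, -0.122, -0.0]
wrist_force: [-2.2, 1.7, 3.4]
opening: 0.508
```

Contact at the expected height (force rose to +3.4 N). Release and rise.

move_arm(
  moves=[
    {"gripper": 60,"x": 0,"y": 0,"z": 0,"roll": 0},
    {"gripper": 75,"x": 0,"y": 0,"z": 0,"roll": 0},
    {"gripper": 80,"x": 0,"y": 0,"z": 0,"roll": 0},
    {"gripper": 80,"x": 0,"y": 0,"z": -3,"roll": 0},
    {"gripper": 80,"x": 0,"y": 0,"z": -5,"roll": 0},
  ],
)

```text
time_s: 11.4
eef_pos: [0.4762, -0.2796, 0.2861]
eef_rot: [-0.001, 0.992, -0.123, -0.002]
wrist_force: [0.2, -0.4, -0.5]
opening: 0.802
```

move_arm(
  moves=[
    {"gripper": 80,"x": 0,"y": 0,"z": -6,"roll": 0},
    {"gripper": 80,"x": 0,"y": 0,"z": -4,"roll": 0},
    {"gripper": 80,"x": 0,"y": 0,"z": 0,"roll": 0},
    {"gripper": 80,"x": 0,"y": 0,"z": 0,"roll": 0},
  ],
)

```text
time_s: 11.9
eef_pos: [0.4767, -0.28, 0.3865]
eef_rot: [-0.0, 0.992, -0.122, -0.0]
wrist_force: [-0.3, -0.3, -0.0]
opening: 0.804
```

```bash
python3 - <<'E'
from h import *
print(T().round(4))
shot('wrist','w5'); i=cv2.imread('pics/w5.png')[90:250,210:310];cv2.imwrite('pics/w5b.png',cv2.resize(i,(375,600),interpolation=cv2.INTER_CUBIC))
err(.5235,.3247,.36,-14)
E
```

```text
[[ 9.700e-01 -2.431e-01 -6.000e-04  4.767e-01]
 [-2.431e-01 -9.700e-01  5.000e-04 -2.800e-01]
 [-7.000e-04 -4.000e-04 -1.000e+00  3.865e-01]
 [ 0.000e+00  0.000e+00  0.000e+00  1.000e+00]]
tool shift cm [-10.14 -59.78   2.66] roll -0.07 tilt [-0.0018  0.0016]
```

View pics/w5b.png

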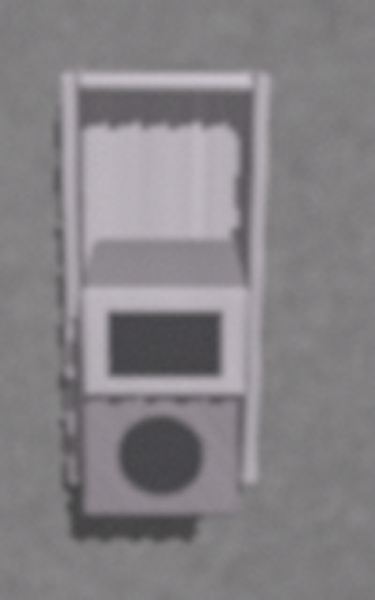

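Block stands square beside the spacer; block far top edge at row 287, rim outer far edge row 72 (3.75x crop). Compute remaining gap, then fetch the jar.

```bash
python3 - <<'E'
from h import *
y=-14.1; c,s=np.cos(np.radians(y)),np.sin(np.radians(y))
def g(u,v,z):
    p=back('w5',(u+.5)/3.75-.5+210,(v+.5)/3.75-.5+90,z); d=p-[.477,-.279,0]; print(p,'cass mm',((c*d[0]+s*d[1])*1000).round(1),((-s*d[0]+c*d[1])*1000).round(1))
for a in [(61,72,.025),(271,73,.025),(165,88,.025),(83,287,.071),(248,287,.071),(83,395,.071),(248,395,.071)]: g(*a)
E
```

```text
[ 0.4646 -0.2105  0.025 ] cass mm -28.7 63.4
[ 0.5218 -0.2251  0.025 ] cass mm 30.3 63.2
[ 0.4919 -0.2218  0.025 ] cass mm 0.5 59.1
[ 0.4601 -0.2617  0.071 ] cass mm -20.6 12.7
[ 0.5013 -0.272   0.071 ] cass mm 21.9 12.7
[ 0.4523 -0.2901  0.071 ] cass mm -21.3 -16.8
[ 0.4949 -0.3008  0.071 ] cass mm 22.7 -16.8
```

move_arm(
  moves=[
    {"gripper": 80,"x": -0.5,"y": -3,"z": 0,"roll": 0},
    {"gripper": 80,"x": -1,"y": -6,"z": 0,"roll": 0},
    {"gripper": 80,"x": -1,"y": -6,"z": 0,"roll": 0},
    {"gripper": 80,"x": -1,"y": -6,"z": 0,"roll": 0},
    {"gripper": 80,"x": -1,"y": -6,"z": 0,"roll": 0},
  ],
)

```text
time_s: 12.58
eef_pos: [0.4983, -0.0054, 0.3854]
eef_rot: [-0.0, 0.992, -0.123, -0.001]
wrist_force: [1.6, -0.9, -0.2]
opening: 0.796
```

move_arm(
  moves=[
    {"gripper": 80,"x": -1,"y": -6,"z": 0,"roll": 0},
    {"gripper": 80,"x": -1,"y": -6,"z": 0,"roll": 0},
    {"gripper": 80,"x": -1,"y": -6,"z": 0,"roll": 0},
    {"gripper": 80,"x": -1,"y": -6,"z": 0,"roll": 0},
    {"gripper": 80,"x": -1,"y": -6,"z": 0,"roll": 0},
  ],
)

```text
time_s: 13.2
eef_pos: [0.5228, 0.2977, 0.385]
eef_rot: [0.001, 0.992, -0.122, -0.001]
wrist_force: [0.6, 0.1, -0.3]
opening: 0.801
```

move_arm(
  moves=[
    {"gripper": 80,"x": -0.6,"y": -2.8,"z": 0,"roll": 0},
    {"gripper": 80,"x": 0,"y": 0,"z": 0,"roll": 0},
    {"gripper": 80,"x": 0,"y": 0,"z": 0,"roll": 0},
  ],
)

```text
time_s: 13.58
eef_pos: [0.5241, 0.3239, 0.3855]
eef_rot: [0.001, 0.992, -0.122, -0.001]
wrist_force: [-0.5, -0.3, 0.9]
opening: 0.799
```

```bash
python3 - <<'E'
from h import *
err(.5235,.3247,.203,-14)
c=shot('wrist','w6'); hsv=cv2.cvtColor(c['img'],cv2.COLOR_RGB2GRAY)
print(proj('w6',[.5235,.3247,.064]))
i=cv2.imread('pics/w6.png');cv2.imwrite('pics/w6b.png',cv2.resize(i,(800,600),interpolation=cv2.INTER_CUBIC))
E
```

```text
tool shift cm [-0.04 -0.1  18.25] roll -0.07 tilt [-0.0026 -0.0014]
[252.7 176.7]
```

```bash
python3 - <<'E'
from h import *
i=cv2.GaussianBlur(cv2.imread('pics/w6.png'),(3,3),0); m=np.zeros((386,514),np.uint8)
print(i[177,253],i[177,215],i[150,253])
for t in (6,9,12):
    m[:]=0; r=cv2.floodFill(i.copy(),m,(253,177),0,(t,)*3,(t,)*3,cv2.FLOODFILL_FIXED_RANGE|cv2.FLOODFILL_MASK_ONLY|(255<<8))
    c=max(cv2.findContours(m[1:-1,1:-1],0,2)[0],key=cv2.contourArea); e=cv2.minEnclosingCircle(c); x,y,w,h=cv2.boundingRect(c)
    print(t,r[0],r[3],e,back('w6',x+w/2-.5,y+h/2-.5,.064), back('w6',x-.5,y+h/2,.064),back('w6',x+w-.5,y+h/2,.064))
E
```

```text
[148 141 148] [134 132 134] [152 155 157]
6 835 (237, 160, 35, 34) ((253.256103515625, 177.0853729248047), 18.758508682250977) [0.5248 0.3246 0.064 ] [0.5077 0.3283 0.064 ] [0.5416 0.3198 0.064 ]
9 1132 (233, 158, 40, 37) ((252.61538696289062, 176.0), 20.0191707611084) [0.5235 0.3254 0.064 ] [0.504  0.3298 0.064 ] [0.5427 0.3201 0.064 ]
12 1190 (232, 158, 43, 37) ((253.10464477539062, 177.6209259033203), 21.166913986206055) [0.524  0.3253 0.064 ] [0.503 0.33  0.064] [0.5446 0.3196 0.064 ]
```

Jar at (0.524, 0.325), 40 mm wide as it must be; the tool is over it.

move_arm(
  moves=[
    {"gripper": 80,"x": 0,"y": -0.1,"z": 4,"roll": 0},
    {"gripper": 80,"x": 0,"y": 0,"z": 5,"roll": 0},
    {"gripper": 80,"x": 0,"y": 0,"z": 5,"roll": 0},
    {"gripper": 80,"x": 0,"y": 0,"z": 3,"roll": 0},
    {"gripper": 80,"x": 0,"y": 0,"z": 1.2,"roll": 0},
  ],
)

```text
time_s: 14.25
eef_pos: [0.524, 0.3238, 0.203]
eef_rot: [0.001, 0.992, -0.123, -0.002]
wrist_force: [0.1, -0.3, 0.4]
opening: 0.801
```

move_arm(
  moves=[
    {"gripper": 80,"x": 0,"y": 0,"z": 0,"roll": 0},
    {"gripper": 80,"x": 0,"y": 0,"z": 0,"roll": 0},
    {"gripper": 20,"x": 0,"y": 0,"z": 0,"roll": 0},
    {"gripper": 20,"x": 0,"y": 0,"z": 0,"roll": 0},
    {"gripper": 20,"x": 0,"y": 0,"z": 0,"roll": 0},
  ],
)

```text
time_s: 14.88
eef_pos: [0.525, 0.3257, 0.2068]
eef_rot: [-0.0, 0.992, -0.122, 0.001]
wrist_force: [-1.7, -2.2, 6.0]
opening: 0.447
```

move_arm(
  moves=[
    {"gripper": 20,"x": 0,"y": 0,"z": 0,"roll": 0},
    {"gripper": 20,"x": 0,"y": 0,"z": 0,"roll": 0},
    {"gripper": 20,"x": 0,"y": 0,"z": 0,"roll": 0},
  ],
)

```text
time_s: 15.25
eef_pos: [0.525, 0.3257, 0.2068]
eef_rot: [-0.0, 0.992, -0.122, 0.001]
wrist_force: [-1.0, -1.1, 6.4]
opening: 0.45
```

```bash
python3 - <<'E'
from h import *
err(.524,.325,.203,-14.1);print(T().round(4)[:3,3])
E
```

```text
tool shift cm [-0.08  0.09  0.38] roll 0.04 tilt [0.0019 0.0006]
[0.525  0.3257 0.2068]
```

move_arm(
  moves=[
    {"gripper": 20,"x": 0,"y": 0,"z": -2,"roll": 0},
    {"gripper": 20,"x": 0,"y": 0,"z": -4,"roll": 0},
    {"gripper": 20,"x": 0,"y": 0,"z": -5,"roll": 0},
    {"gripper": 20,"x": 0,"y": 0,"z": -5,"roll": 0},
    {"gripper": 20,"x": 0,"y": 0,"z": -2,"roll": 0},
  ],
)

```text
time_s: 15.88
eef_pos: [0.5251, 0.3257, 0.3903]
eef_rot: [-0.002, 0.992, -0.122, 0.003]
wrist_force: [-0.4, -0.4, -2.5]
opening: 0.454
```

move_arm(
  moves=[
    {"gripper": 20,"x": 0.5,"y": 2.9,"z": 0,"roll": 0},
    {"gripper": 20,"x": 1,"y": 5.6,"z": 0,"roll": 0},
    {"gripper": 20,"x": 1,"y": 5.6,"z": 0,"roll": 0},
    {"gripper": 20,"x": 1,"y": 5.6,"z": 0,"roll": 0},
    {"gripper": 20,"x": 1,"y": 5.6,"z": 0,"roll": 0},
  ],
)

```text
time_s: 16.5
eef_pos: [0.5059, 0.0675, 0.3847]
eef_rot: [0.0, 0.992, -0.122, -0.001]
wrist_force: [-0.3, -0.1, -1.6]
opening: 0.452
```

move_arm(
  moves=[
    {"gripper": 20,"x": 1,"y": 5.6,"z": 0,"roll": 0},
    {"gripper": 20,"x": 1,"y": 5.6,"z": 0,"roll": 0},
    {"gripper": 20,"x": 1,"y": 5.6,"z": 0,"roll": 0},
    {"gripper": 20,"x": 1,"y": 5.6,"z": 0,"roll": 0},
    {"gripper": 20,"x": 1,"y": 5.6,"z": 0,"roll": 0},
  ],
)

```text
time_s: 17.12
eef_pos: [0.4864, -0.2163, 0.3847]
eef_rot: [-0.0, 0.992, -0.123, -0.0]
wrist_force: [0.4, 0.1, -1.3]
opening: 0.451
```

move_arm(
  moves=[
    {"gripper": 20,"x": 0.5,"y": 2.9,"z": 0,"roll": 0},
    {"gripper": 20,"x": 0,"y": 0,"z": 0,"roll": 0},
    {"gripper": 20,"x": 0,"y": 0,"z": 0,"roll": 0},
    {"gripper": 20,"x": 0,"y": 0,"z": 0,"roll": 0},
  ],
)

```text
time_s: 17.62
eef_pos: [0.485, -0.2428, 0.385]
eef_rot: [-0.0, 0.993, -0.122, -0.0]
wrist_force: [-0.6, 0.1, -0.9]
opening: 0.45
```

```bash
python3 - <<'E'
from h import *
err(.4859,-.2437,.2118,-14.1);M=T();print(M.round(4)[:3,3])
c=shot('wrist','w7'); zt=M[2,3]-.2068+.064
i=cv2.imread('pics/w7.png'); print([proj('w7',M[:3,:3]@[0,y,M[2,3]-zt]+M[:3,3]) for y in(-.02,0,.02)])
cv2.imwrite('pics/w7b.png',cv2.resize(i[180:384,150:350],(588,600),interpolation=cv2.INTER_CUBIC))
E
```

```text
tool shift cm [ 0.11  0.08 17.32] roll 0.12 tilt [-0.0004  0.0006]
[ 0.485  -0.2428  0.385 ]
[array([252.4, 249.5]), array([252.5, 289.7]), array([252.5, 326.3])]
```

View pics/w7b.png

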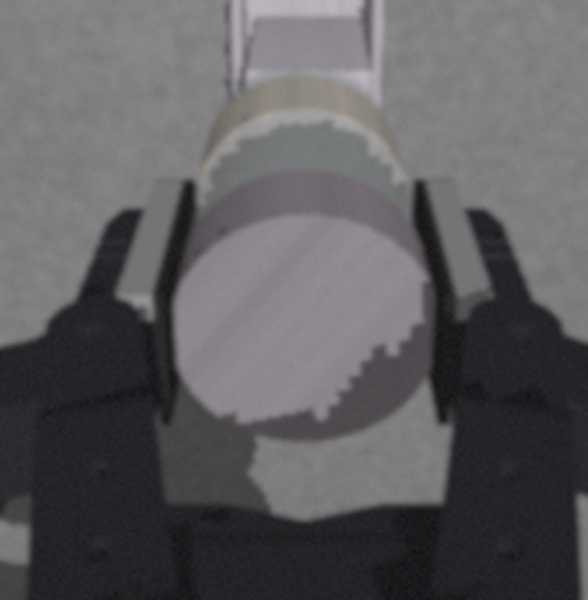

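Held jar lid spans rows 213..441 in the crop, i.e. its centre is 1.5 mm to tool +y; corrected the target for that.

move_arm(
  moves=[
    {"gripper": 20,"x": 0.1,"y": 0,"z": 3,"roll": 0},
    {"gripper": 20,"x": 0,"y": 0,"z": 4,"roll": 0},
    {"gripper": 20,"x": 0,"y": 0,"z": 4,"roll": 0},
    {"gripper": 20,"x": 0,"y": 0,"z": 2,"roll": 0},
    {"gripper": 20,"x": 0,"y": 0,"z": 0,"roll": 0},
  ],
)

```text
time_s: 18.3
eef_pos: [0.4854, -0.243, 0.2536]
eef_rot: [-0.001, 0.993, -0.122, -0.002]
wrist_force: [-0.4, 0.0, -1.1]
opening: 0.452
```

move_arm(
  moves=[
    {"gripper": 20,"x": 0,"y": 0,"z": 1.2,"roll": 0},
    {"gripper": 20,"x": 0,"y": 0,"z": 0.8,"roll": 0},
    {"gripper": 20,"x": 0,"y": 0,"z": 0,"roll": 0},
    {"gripper": 20,"x": 0,"y": 0,"z": 0,"roll": 0},
  ],
)

```text
time_s: 18.8
eef_pos: [0.486, -0.2444, 0.2356]
eef_rot: [0.0, 0.992, -0.123, 0.0]
wrist_force: [-0.0, 0.4, -1.9]
opening: 0.45
```

```bash
python3 - <<'E'
from h import *
err(.4863,-.2431,.2118,-14.1)
E
```

```text
tool shift cm [-0.01 -0.13  2.38] roll 0.03 tilt [ 0.0005 -0.0004]
```

move_arm(
  moves=[
    {"gripper": 20,"x": 0,"y": -0.1,"z": 0,"roll": 0},
    {"gripper": 20,"x": 0,"y": 0,"z": 0.6,"roll": 0},
    {"gripper": 20,"x": 0,"y": 0,"z": 0.6,"roll": 0},
    {"gripper": 20,"x": 0,"y": 0,"z": 0.4,"roll": 0},
    {"gripper": 20,"x": 0,"y": 0,"z": 0,"roll": 0},
  ],
)

```text
time_s: 19.42
eef_pos: [0.4859, -0.2432, 0.2186]
eef_rot: [-0.0, 0.992, -0.123, -0.0]
wrist_force: [0.2, -0.3, -1.6]
opening: 0.45
```

```bash
python3 - <<'E'
from h import *
err(.4863,-.2431,.2118,-14.1)
E
```

```text
tool shift cm [ 0.04 -0.02  0.68] roll 0.03 tilt [-0.0009  0.0007]
```

move_arm(
  moves=[
    {"gripper": 20,"x": 0,"y": 0,"z": 0.2,"roll": 0},
    {"gripper": 20,"x": 0,"y": 0,"z": 0.2,"roll": 0},
    {"gripper": 20,"x": 0,"y": 0,"z": 0,"roll": 0},
    {"gripper": 20,"x": 0,"y": 0,"z": 0,"roll": 0},
  ],
)

```text
time_s: 19.92
eef_pos: [0.4862, -0.2433, 0.2152]
eef_rot: [0.0, 0.992, -0.122, 0.0]
wrist_force: [-0.3, 0.4, -1.5]
opening: 0.452
```

move_arm(
  moves=[
    {"gripper": 20,"x": 0,"y": 0,"z": 0.2,"roll": 0},
    {"gripper": 20,"x": 0,"y": 0,"z": 0.1,"roll": 0},
    {"gripper": 20,"x": 0,"y": 0,"z": 0.05,"roll": 0},
    {"gripper": 20,"x": 0,"y": 0,"z": 0,"roll": 0},
    {"gripper": 20,"x": 0,"y": 0,"z": 0,"roll": 0},
  ],
)

```text
time_s: 20.55
eef_pos: [0.4861, -0.2433, 0.2118]
eef_rot: [-0.0, 0.992, -0.122, -0.0]
wrist_force: [-1.5, -0.1, 2.4]
opening: 0.448
```

Contact again at the expected height. Release, rise, photograph, then go over the tab with the jaws turned along the module's y.

move_arm(
  moves=[
    {"gripper": 55,"x": 0,"y": 0,"z": 0,"roll": 0},
    {"gripper": 70,"x": 0,"y": 0,"z": 0,"roll": 0},
    {"gripper": 80,"x": 0,"y": 0,"z": 0,"roll": 0},
    {"gripper": 80,"x": 0,"y": 0,"z": -3,"roll": 0},
    {"gripper": 80,"x": 0,"y": 0,"z": -5,"roll": 0},
  ],
)

```text
time_s: 21.18
eef_pos: [0.4854, -0.2428, 0.2907]
eef_rot: [-0.001, 0.992, -0.123, -0.002]
wrist_force: [0.5, 0.4, -0.1]
opening: 0.798
```

move_arm(
  moves=[
    {"gripper": 80,"x": 0,"y": 0,"z": -6,"roll": 0},
    {"gripper": 80,"x": 0,"y": 0,"z": -4,"roll": 0},
    {"gripper": 60,"x": 0,"y": 0,"z": 0,"roll": 0},
    {"gripper": 60,"x": 0,"y": 0,"z": 0,"roll": 0},
  ],
)

```text
time_s: 21.68
eef_pos: [0.4858, -0.2431, 0.3908]
eef_rot: [-0.0, 0.992, -0.122, -0.0]
wrist_force: [-0.3, -0.3, -0.9]
opening: 0.602
```

```bash
python3 - <<'E'
from h import *
shot('wrist','w8'); print(T()[:3,3])
E
```

```text
[ 0.48570713 -0.24297917  0.39003728]
```

move_arm(
  moves=[
    {"gripper": 50,"x": -1.9,"y": -4.6,"z": 0,"roll": 0},
    {"gripper": 50,"x": -1.9,"y": -4.6,"z": 0,"roll": 0},
    {"gripper": 50,"x": -1.9,"y": -4.6,"z": 0,"roll": 0},
    {"gripper": 50,"x": -1.9,"y": -4.6,"z": 0,"roll": 0},
    {"gripper": 50,"x": 0,"y": 0,"z": 0,"roll": -10},
  ],
)

```text
time_s: 22.35
eef_pos: [0.456, -0.0433, 0.3896]
eef_rot: [-0.001, 0.999, -0.032, -0.002]
wrist_force: [-0.2, -0.4, 0.0]
opening: 0.5
```

move_arm(
  moves=[
    {"gripper": 50,"x": 0,"y": 0,"z": 0,"roll": -10},
    {"gripper": 50,"x": 0,"y": 0,"z": 0,"roll": -10},
    {"gripper": 50,"x": 0,"y": 0,"z": 0,"roll": -10},
    {"gripper": 50,"x": 0,"y": 0,"z": 0,"roll": -10},
    {"gripper": 50,"x": 0,"y": 0,"z": 0,"roll": -10},
  ],
)

```text
time_s: 22.98
eef_pos: [0.4567, -0.0462, 0.3897]
eef_rot: [-0.001, 0.92, 0.393, -0.001]
wrist_force: [-1.1, 0.2, 0.1]
opening: 0.498
```

move_arm(
  moves=[
    {"gripper": 50,"x": 0,"y": 0,"z": 0,"roll": -10},
    {"gripper": 50,"x": 0,"y": 0,"z": 0,"roll": -10},
    {"gripper": 50,"x": 0,"y": 0,"z": 0,"roll": -10},
    {"gripper": 50,"x": 0,"y": 0,"z": 0,"roll": 0},
    {"gripper": 50,"x": 0,"y": 0,"z": 0,"roll": 0},
  ],
)

```text
time_s: 23.6
eef_pos: [0.457, -0.0463, 0.3907]
eef_rot: [-0.001, 0.789, 0.614, -0.0]
wrist_force: [0.6, -0.6, 1.3]
opening: 0.497
```

```bash
python3 - <<'E'
from h import *
shot('wrist','w9'); err(.458,-.046,.258,75)
print(proj('w9',[.458,-.046,.117]))
a=cv2.imread('pics/w8.png')[60:260,200:310]; b=cv2.imread('pics/w9.png')[80:330,110:400]
cv2.imwrite('pics/fin.png',np.hstack([cv2.resize(a,(275,500),interpolation=3),cv2.resize(b,(522,450),interpolation=3).__class__(0) if False else cv2.copyMakeBorder(cv2.resize(b,(522,450),interpolation=3),0,50,0,0,0)]))
E
```

```text
tool shift cm [ 0.05  0.1  13.3 ] roll 0.77 tilt [-0.0013  0.0005]
[253.5 194.7]
```

View pics/fin.png

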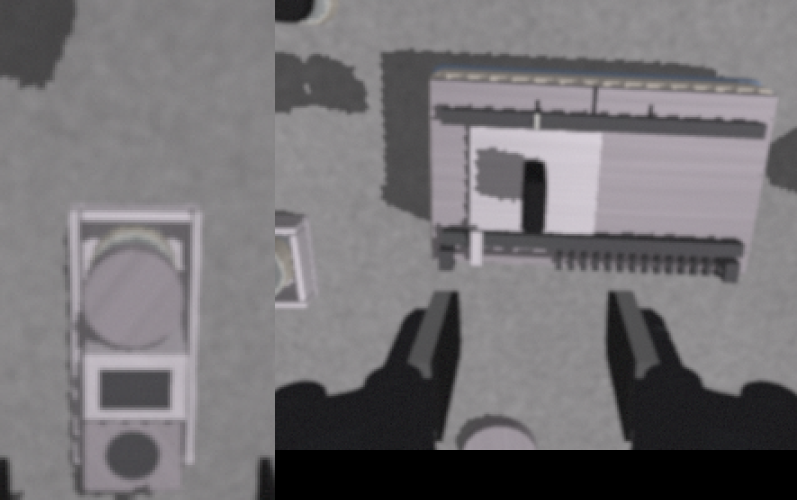

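Left: jar, block and spacer all stand in the cassette. Right: tab at u≈535 (crop), matching the prediction within 1 mm; rails slope ≈2.5–3°, so roll +2.5 before gripping.

move_arm(
  moves=[
    {"gripper": 50,"x": 0.1,"y": 0.1,"z": 0,"roll": 2.5},
    {"gripper": 50,"x": 0,"y": 0,"z": 4,"roll": 0},
    {"gripper": 50,"x": 0,"y": 0,"z": 4,"roll": 0},
    {"gripper": 50,"x": 0,"y": 0,"z": 0,"roll": 0},
    {"gripper": 50,"x": 0,"y": 0,"z": 0,"roll": 0},
  ],
)

```text
time_s: 24.28
eef_pos: [0.4589, -0.0458, 0.3129]
eef_rot: [0.001, 0.802, 0.597, 0.0]
wrist_force: [0.3, 0.1, 0.1]
opening: 0.499
```

```bash
python3 - <<'E'
from h import *
err(.4585,-.0455,.258,73.3)
p=back('w8',(135.5/2.5)-.5+200,(300.5/2.5)-.5+60,.069); d=p-[.477,-.279,0];c,s=np.cos(np.radians(-14.1)),np.sin(np.radians(-14.1))
print('jar in cass',c*d[0]+s*d[1],-s*d[0]+c*d[1])
i=cv2.imread('pics/w9.png')[140:215,245:262].astype(int).sum(2)//3; print(i[::6])
E
```

```text
tool shift cm [ 0.02 -0.06  5.49] roll 0.08 tilt [ 0.0012 -0.0004]
jar in cass 0.00042157623565935824 0.035265170827284094
[[138 136 134 135 136 136 138 136 129 105  73  72 101 132 150 155 156]
 [ 83  85  83  85  84  84  80  77 103 150 176 158 117  87  84  83  85]
 [193 194 191 188 182 175 171 170 170 176 179 172 163 158 157 158 157]
 [198 198 198 197 198 198 200 201 201 201 202 203 202 203 201 201 203]
 [183 192 195 198 201 200 201 201 202 201 202 201 203 203 202 203 201]
 [106 104  94  73  49  40  33  32  34  35  43  55  63  86 121 166 191]
 [108 102  84  56  28  23  19  19  18  22  18  23  17  26  57 111 161]
 [105  96  72  47  31  32  33  31  33  32  33  31  34  33  42  92 151]
 [102  89  63  36  27  33  33  33  36  35  35  36  33  34  51  99 155]
 [187 155  98  49  32  32  36  34  35  32  35  34  33  42  72 125 171]
 [188 152  94  44  27  34  35  34  35  35  32  37  35  42  94 151 189]
 [177 139  89  48  33  31  31  34  33  35  36  36  38  58 109 159 191]
 [ 82  84  82  82  82  80  81  79  80  81  77  78  78  80  78  78  80]]
```

move_arm(
  moves=[
    {"gripper": 50,"x": 0,"y": 0,"z": 2.5,"roll": 0},
    {"gripper": 50,"x": 0,"y": 0,"z": 2,"roll": 0},
    {"gripper": 50,"x": 0,"y": 0,"z": 1,"roll": 0},
    {"gripper": 50,"x": 0,"y": 0,"z": 0,"roll": 0},
    {"gripper": 50,"x": 0,"y": 0,"z": 0,"roll": 0},
  ],
)

```text
time_s: 24.9
eef_pos: [0.459, -0.0458, 0.2579]
eef_rot: [0.001, 0.802, 0.598, 0.001]
wrist_force: [0.2, -0.6, 1.1]
opening: 0.501
```

move_arm(
  moves=[
    {"gripper": 0,"x": 0,"y": 0,"z": 0,"roll": 0},
    {"gripper": 0,"x": 0,"y": 0,"z": 0,"roll": 0},
    {"gripper": 0,"x": 0,"y": 0,"z": 0,"roll": 0},
    {"gripper": 0,"x": 0,"y": 0,"z": 0,"roll": 0},
    {"gripper": 0,"x": 0,"y": 0,"z": 0,"roll": 0},
  ],
)

```text
time_s: 25.52
eef_pos: [0.4586, -0.046, 0.2574]
eef_rot: [0.001, 0.802, 0.598, -0.0]
wrist_force: [-2.6, -2.0, 5.0]
opening: 0.132
```

```bash
python3 - <<'E'
from h import *
err(.4585,-.0455,.258,73.3);print(T().round(4),ctrl.get_obs()['wrist_force'],ctrl.get_obs()['opening'])
E
```

```text
tool shift cm [ 0.05 -0.02 -0.06] roll 0.12 tilt [ 0.0006 -0.0009]
[[ 2.854e-01  9.584e-01  6.000e-04  4.586e-01]
 [ 9.584e-01 -2.854e-01 -9.000e-04 -4.600e-02]
 [-7.000e-04  8.000e-04 -1.000e+00  2.574e-01]
 [ 0.000e+00  0.000e+00  0.000e+00  1.000e+00]] [-2.56943014 -1.98362287  4.99669333] 0.13174692434304258
```

Tab gripped (0.132 x 85 = 11 mm). Slide 30 mm open.

move_arm(
  moves=[
    {"gripper": 0,"x": 0.8,"y": 0,"z": 0,"roll": 0},
    {"gripper": 0,"x": 0.8,"y": 0,"z": 0,"roll": 0},
    {"gripper": 0,"x": 0.8,"y": 0,"z": 0,"roll": 0},
    {"gripper": 0,"x": 0.6,"y": 0,"z": 0,"roll": 0},
    {"gripper": 0,"x": 0,"y": 0,"z": 0,"roll": 0},
  ],
)

```text
time_s: 26.15
eef_pos: [0.4672, -0.0175, 0.2574]
eef_rot: [0.001, 0.802, 0.598, -0.001]
wrist_force: [-3.3, -7.0, 5.7]
opening: 0.129
```

move_arm(
  moves=[
    {"gripper": 0,"x": 0,"y": 0,"z": 0,"roll": 0},
    {"gripper": 0,"x": 0,"y": 0,"z": 0,"roll": 0},
    {"gripper": 0,"x": 0,"y": 0,"z": 0,"roll": 0},
    {"gripper": 0,"x": 0,"y": 0,"z": 0,"roll": 0},
  ],
)

```text
time_s: 26.65
eef_pos: [0.4671, -0.0178, 0.2574]
eef_rot: [0.001, 0.802, 0.598, -0.001]
wrist_force: [-3.5, -6.3, 6.2]
opening: 0.131
```

```bash
python3 - <<'E'
from h import *
M=T();print(M[:3,3].round(4),(M[:3,:3].T@(M[:3,3]-[.4586,-.046,.2574])*1000).round(2),ctrl.get_obs()['wrist_force'],ctrl.get_obs()['opening'])
shot('wrist','w10');shot('top','t10');shot('scene','s10')
# tab & mark profile: predicted pixels
ty=np.array([.287,.958,0]);tx=np.array([.958,-.287,0])
tab0=np.array([.4585,-.0455,.117]);ctr=tab0+.035*ty;ctr[2]=.07
for n,d in(('shut',-.035),('half',-.005),('open',.025)): print(n,proj('w10',ctr-.04*tx+d*ty))
for d in(0,.03): print('tab',d,proj('w10',tab0+d*ty), proj('s10',tab0+d*ty), proj('t10',tab0+d*ty))
for f in('t10','s10'):
    i=cv2.imread(f'pics/{f}.png').astype(int).max(2); p=proj(f,tab0+.03*ty).astype(int); w=i[p[1]-12:p[1]+13,p[0]-14:p[0]+15]; print(f,p); print('\n'.join(' '.join('%3d'%v for v in r) for r in w[::2]))
E
```

```text
[ 0.4671 -0.0178  0.2574] [29.43  0.16 -0.07] [-3.50673812 -6.25563996  6.21432782] 0.13099817516902343
shut [199.7 173.4]
half [255.6 173.5]
open [311.6 173.7]
tab 0 [186.5 291.4] [219.2 170. ] [279.9 228.4]
tab 0.03 [255.9 291.6] [230.8 168.5] [269.5 225.5]
t10 [269 225]
110 109 102 107 116 118 119 117 118 117 115 115 116 116 116 115 117 114 115 113 113 113 112 112 110 112 113 111 111
109 107 112 103 108 118 120 119 117 119 120 118 117 117 117 117 117 116 117 116 116 115 114 115 115 114 113 114 113
106  86  76  81 107 121 122 121 121 120 120 120 119 119 120 119 119 118 117 118 117 117 116 116 115 116 116 115 115
 94  70  61  76 109 122 124 123 123 122 122 123 122 123 122 121 122 121 120 120 118 119 118 118 118 118 118 117 117
 89  73  71  81 108 120 122 122 122 124 122 124 122 122 122 122 123 123 122 120 122 122 120 120 121 120 119 121 121
 67  62  64  71  86 108 118 119 120 119 121 122 122 122 123 123 123 123 124 123 124 124 122 122 122 121 122 120 120
 63  60  64  64  76 101 112 116 115 117 118 118 118 119 119 119 120 120 120 122 122 123 122 123 122 123 123 122 124
 93  70  62  6
[... 1503 characters left out ...]
  73
 77  62  60  59  61  65  55  52  48  45  53  58  54  44  48  50  43  58  66  63  53  70  93 118 128 131 127 109  97
 70  74  74  88  97 113 116  92  60  52  62  73  64  54  47  49  44  58  78  78  62  77 116 166 180 184 176 161 146
 80  86  96 102 125 155 157 129  80  56  67  75  71  55  45  42  44  58  79  77  67  73 116 163 179 180 184 175 154
 84  87  96  98 106 117 117  99  69  52  66  81  80  60  48  45  48  55  68  81  83  96 130 168 179 177 180 174 159
 54  69  89 100  98  97  96  92  83  74  77  82  81  58  48  47  48  56  79 109 143 162 175 177 177 182 179 176 167
 44  55  77  93  98 101 101  98  99  98  98  94  88  73  50  46  51  79 121 157 173 180 181 182 181 181 183 178 170
```

```bash
python3 - <<'E'
from h import *
ty=np.array([.287,.958,0]);tx=np.array([.958,-.287,0]);c=np.array([.4585,-.0455,.075])+.035*ty
for f in('w9','w10'):
    i=cv2.GaussianBlur(cv2.imread(f'pics/{f}.png'),(3,3),0).astype(int).min(2)
    for lat in(-.026,-.022):
        r=[]
        for d in np.arange(-.08,.09,.002):
            u,v=proj(f,c+lat*tx+d*ty); r.append((round(d*1000),i[int(round(v)),int(round(u))]))
        print(f,lat,' '.join(f'{a}:{b}' for a,b in r))
o=ctrl.get_obs();print(o['time_s'],o['eef_pos'],o['wrist_force'])
E
```

```text
w9 -0.026 -80:151 -78:152 -76:152 -74:147 -72:121 -70:151 -68:193 -66:193 -64:193 -62:194 -60:194 -58:194 -56:195 -54:196 -52:196 -50:196 -48:197 -46:198 -44:198 -42:198 -40:198 -38:199 -36:199 -34:201 -32:201 -30:201 -28:202 -26:202 -24:203 -22:203 -20:204 -18:204 -16:204 -14:205 -12:205 -10:205 -8:205 -6:206 -4:206 -2:198 0:170 2:161 4:162 6:162 8:162 10:162 12:163 14:162 16:162 18:163 20:163 22:162 24:162 26:163 28:163 30:163 32:163 34:163 36:163 38:163 40:163 42:162 44:163 46:163 48:162 50:162 52:162 54:162 56:162 58:162 60:162 62:162 64:162 66:162 68:162 70:162 72:163 74:163 76:162 78:162 80:162 82:162 84:162 86:162 88:151
w9 -0.022 -80:151 -78:151 -76:150 -74:133 -72:106 -70:149 -68:188 -66:188 -64:189 -62:189 -60:189 -58:189 -56:190 -54:190 -52:192 -50:192 -48:193 -46:192 -44:193 -42:193 -40:193 -38:194 -36:195 -34:195 -32:196 -30:196 -28:197 -26:197 -24:198 -22:197 -20:198 -18:199 -16:200 -14:200 -12:200 -10:201 -8:202 -6:202 -4:202 -2:202 0:181 2:160 4:160 6:160 8:161 10:161 12:161 14:162 16:162 18:163 20:161 22:161 24:162 26:162 28:162 30:162 32:163 34:163 36:163 38:164 40:
[... 786 characters left out ...]
52
w10 -0.022 -80:91 -78:91 -76:91 -74:91 -72:91 -70:91 -68:91 -66:91 -64:91 -62:91 -60:91 -58:91 -56:91 -54:91 -52:91 -50:92 -48:91 -46:91 -44:92 -42:94 -40:113 -38:114 -36:113 -34:113 -32:171 -30:209 -28:209 -26:208 -24:144 -22:114 -20:121 -18:116 -16:115 -14:116 -12:116 -10:116 -8:116 -6:132 -4:157 -2:214 0:216 2:216 4:216 6:217 8:217 10:217 12:218 14:217 16:218 18:218 20:218 22:219 24:219 26:219 28:215 30:183 32:182 34:182 36:182 38:182 40:181 42:181 44:182 46:181 48:181 50:181 52:182 54:182 56:183 58:183 60:182 62:183 64:183 66:183 68:183 70:182 72:182 74:181 76:181 78:181 80:182 82:182 84:182 86:182 88:141
26.8 [ 0.46712664 -0.01783749  0.25737736] [-4.01184119 -6.41334577  5.65969953]
```

The plate edge moved about 29 mm, agreeing with the tool travel of 29.4 mm. The spring force of about 7 N also fits half travel. Hold briefly and hand in.

move_arm(
  moves=[
    {"gripper": 0,"x": 0,"y": 0,"z": 0,"roll": 0},
    {"gripper": 0,"x": 0,"y": 0,"z": 0,"roll": 0},
    {"gripper": 0,"x": 0,"y": 0,"z": 0,"roll": 0},
    {"gripper": 0,"x": 0,"y": 0,"z": 0,"roll": 0},
  ],
)

```text
time_s: 27.3
eef_pos: [0.4671, -0.0178, 0.2574]
eef_rot: [0.001, 0.802, 0.598, -0.001]
wrist_force: [-3.7, -6.3, 5.6]
opening: 0.129
```

```bash
python3 -c "
from bench import ctrl
o=ctrl.get_obs();print(o['time_s'],o['eef_pos'],o['wrist_force'],o['opening']);print(ctrl.hand_in())"
```

```text
27.3 [ 0.4671467  -0.01783465  0.25739742] [-3.73525575 -6.33474984  5.57991611] 0.1288126341161946
the job is handed in; nothing more can be done
None
```

I set the block and then the jar down in the cassette beside the spacer and let each go once it touched the floor. I then gripped the shutter tab, slid it to about half travel and handed the job in at 27.3 s while still holding it. The hand-in reports no verdict.

**Cassette:** A picture after the jar was released shows all three standing in a row. The jar measured at (0.4, 35) mm and the block's centre at about (0.7, -2) mm in the cassette frame. Both touched down at the expected height, so both are on the floor. I did not photograph the cassette again after moving to the port.

**Shutter:** The tool moved 29.4 mm and the shutter plate's edge moved about 29 mm in the wrist image. The spring pushed back with about 7 N, close to the 7.5 N expected at half travel, and the reading stayed steady for over 1 s. The jaws read 11 mm on the 12 mm tab; they had read about 1–2 mm low on the block and the jar too.

**Disagreements and gaps:**
- The port deck measured a few millimetres smaller than the stated box.
- My three port yaw estimates ranged from -14° to -17°, and I used -16.7°.
- I never commanded contact with any bystander, but I did not measure them again at the end.
- The first three move calls were refused because fields were missing, which cost one picture and no robot time.

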